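Push the bearing carrier round the L-shaped slot to the dial gauge

TASK

Present the bearing to the dial gauge: pushing with the fingers against the rim of the round carrier, slide it along the long leg of the L-shaped slot to the corner, then round the corner and along the short leg until its guide pin is fully home at the end of the slot. Only push: do not lift or tip the carrier, keep your fingers off the bearing that rides on it, leave the other things where they stand, and finish with the hand clear.

Things in the scene. Friction and masses are not known exactly. Their poses are not given: they have to be found in the camera images.
- track: Fixed aluminium plate on a dark base, covering x -65 to 175 and y -65 to 170 mm in its own frame, top 26 mm above the table. Origin: on the table, under the corner of its L-shaped slot, a dark groove 16 mm wide, 14 mm deep. The long leg runs from the corner along the track's +y, the short leg along its +x. The pin has 2 mm play to each side in both legs.
- slot_corner (a point): Point on the plate's top (26 mm above the table) at the centre of the slot's corner; axes as the track's. Pushed down the long leg, in the track's -y, the pin's centre stops on the slot wall 2 mm beyond this point, and can then go along the short leg (+x).
- slot_end (a point): Point on the plate's top where the pin's centre stands when fully home, against the slot's end wall, 77 mm along the track's +x from the corner; axes as the track's.
- gauge_tip (a point): Tip of the dial gauge's 8 mm rod probe, which points to the track's -x, at x 112, y 0, 53 mm above the table; about 7 mm clear of the bearing at the end. The gauge is fixed to the plate beyond the short leg: a block at x 140 to 170, y -22 to 22 mm, with a round 48 mm dial on top, 92 mm above the table.
- carrier: Loose round grey plastic carrier, 0.2 to 0.4 kg: a disc 90 mm across, 14 mm thick, flat on the plate, so its rim is 26 to 40 mm above the table. Origin: centre of its underside, on the axis of the guide pin (12 mm across, 11 mm long) that points down into the slot, hidden. It starts in the long leg, pin 60 to 110 mm from the corner. Slides with plain friction of a few N; yaw does not matter.
- bearing: Loose steel roller bearing, 56 mm outside, 30 mm bore, 20 mm high, 0.17 kg, lying on the carrier round a 26 mm spigot (9 mm high) with 2 mm play, 40 to 60 mm above the table; 17 mm of the carrier's top is free all round it. Origin: centre of its underside. Not to be touched.
- spare_bearing: Bystander: loose steel bearing, 62 mm across and 22 mm high, lying on the plate's free corner at about x 125, y 115 mm in the track's frame. Origin: centre of its underside.
- table_bearing: Bystander: loose steel bearing, 62 mm across and 22 mm high, lying on the table on the track's -y side, at about x 20, y -125 mm in the track's frame. Origin: centre of its underside.
- weight: Bystander: loose round brass weight, 40 mm across and 52 mm high with a small knob, standing on the table on the track's -x side, at about x -115, y 115 mm in the track's frame. Origin: centre of its underside.
Not all that is in view belongs to the job. Of the things like the carrier, leave any that is orange, purple or turquoise; of the rest the larger one is meant.

How it is judged (in metres and radians):
On the way:
1. the carrier's pin has reached the corner of the slot (y of carrier in the frame of track below 0.006 m and z of carrier in the frame of track below 0.031 m).
At the end, for the whole second after the job is handed in: The carrier lies flat and at rest on the plate with its pin within 6 mm of the end of the short leg, the bearing still seated on its spigot, and the three bystanders within 20 mm of where they started (x of carrier in the frame of track between 0.071 and 0.081 m and y of carrier in the frame of track between -0.006 and 0.006 m and z of carrier in the frame of track below 0.029 m and angle between carrier's own z axis and vertical below 0.06 rad and linear speed of carrier below 0.01 m/s and horizontal distance between bearing and carrier below 0.006 m and z of bearing in the frame of carrier below 0.018 m and distance of each of spare_bearing, table_bearing, weight from where it was at the start of the episode below 0.02 m); the robot touches nothing.
It fails at once if the carrier is lifted more than 7 mm off the plate or tipped more than about 14 degrees (z of carrier in the frame of track above 0.033 m or angle between carrier's own z axis and vertical above 0.25 rad).
It fails at once if the fingers or arm press on the bearing (more than 2 N) (contact force between any of the fingers, the arm and bearing above 2 N).
It fails at once if the bearing comes off the carrier's spigot (z of bearing in the frame of carrier above 0.021 m or horizontal distance between bearing and carrier above 0.009 m).
It fails at once if a bystander is moved more than 20 mm (distance of any of spare_bearing, table_bearing, weight from where it was at the start of the episode above 0.02 m).
It also fails if it takes over 51 s, if anything falls off the work surface, if the arm or the gripper's body presses on something with over 40 N, if the wrist force passes 120 N, or if a joint passes its speed limit or range.

ROBOT

A 6-joint arm with a two-finger parallel gripper is mounted at the origin on the work surface. World frame = base frame: x ahead of the robot, y to its left, z up, the work surface at z = 0. Lengths are in m, angles in degrees, forces in N, time in s.
With the tool pointing down it reaches from about 0.375 to 0.9 m from the base axis. Payload 3.1 kg.
Tool frame: the origin (TCP) lies between the finger pads; the fingertips stand 11 mm ahead of it and the grasp point (between the pads) lies 8 mm behind it; z points along the fingers, y is the line along which they close (so a half turn about z gives the same grasp; the last joint's range is limited). The gripper opens to 87 mm and grips with 3 to 60 N. Pads are 19 mm wide; open, the fingers measure 117 mm over their backs; the gripper's body (75 mm by 190 mm) begins 51 mm behind the grasp point.
Start: joints at [63.283, 30.224, 82.088, -0, 67.689, -10.227], TCP at [0.177, 0.599, 0.196] pointing down, gripper open.
Joint ranges: [-176.69, 176.69], [-43.24, 126.21], [12.49, 139.97], [-82, 262], [0, 151.66], [-163.58, 163.58]. Speed limits (degrees/s): [159.86, 159.86, 180, 180, 180, 180].

INTERFACE

Orientations are given as a 3x3 rotation matrix whose columns are the frame's x, y, z axes.
In Python, from rig import bot gives the robot as it stands.
- The arm moves only by the tool apply_moves, never from a script. Its argument "steps" is a list that holds one entry, the list of rows, each a list of 7 numbers: the shift along the tool's x, y, z in cm, then the turn, a rotation vector about the tool's x, y, z in degrees, then the gripper command: -1 is shut, 1 is fully open, values between are in proportion. In form: [[[dx, dy, dz, rx, ry, rz, jaw], ...]]. A call has 1 to 20 rows; each row is the pose to reach, as a shift and turn from the pose commanded when the call began, along the tool's axes at that moment; what a row does not reach only later rows make up. A row lasts 1/8 s, in which the tool goes at most 62.5 mm and 10.7 degrees, less where a joint would pass 70% of its speed; a pose out of reach is approached as far as the arm can. A call with a gripper value outside its range is refused whole. The fingers move at their own pace and stop on an object; the grip force is fixed at half the most. Time passes only in rows, so rows that repeat a pose let the fingers close. It gives the time, the measured TCP pose, the force, the opening and the grip force at its end, in the units of the state.
- bot.read_state(): the state, without advancing time (a new reading comes with each control period).
- bot.capture(name): name is "side" or "top"; returns the picture (480x640x3 uint8, blue, green, red); there is no depth.
- bot.camera_model(name): a dict with "intrinsics" (3x3 intrinsics, pixels), "R" (3x3) and "t" (3): a world point X has camera coordinates R X + t. Camera axes: x right, y down, z forward; pixel columns grow to the right and rows downward; lengths in m; the calibration is good to about 2 mm. A picture is of the moment at which its call begins. camera_model takes no time and is no camera call.
- bot.hand_in(): hands the job in; it is judged then, once.
The state is a dict: "time_s": time; "joint_positions": joint angles; "qvel": joint speeds; "tau": joint torques, N m; "position": TCP position; "tcp_rot": TCP orientation; "force": force on the tool from outside, world axes, zero at the start; "moment": the same for the moment, N m; "opening": opening from 0.0 (shut) to 1.0 (fully open); "grasp_force": force on a finger pad.
Only numpy, scipy, OpenCV 4.12 (cv2) and the standard library are available. Lean on these libraries where they do the work, as an engineer would, in place of code of your own. Each camera call takes 0.05 s, during which the arm holds its last target. There are 200 camera calls.

## Working session

There is one attempt and no reset: what is moved stays moved. The work goes in short steps, Python scripts to look and compute and a tool call to move; the robot and the scene stay as the last step left them, time stands still between calls to the robot, and variables do not carry over. Pictures are saved under pics/ and viewed, at most 10 in all, crops included, and the job is handed in when it is done.

Besides the shell and the picture viewer there is one more tool, called after "Call:" in YAML: its name, and indented under it one key for each argument. apply_moves: Moves the arm, as the interface text tells. Its arguments: {"type":"object","properties":{"steps":{"type":"array","items":{"type":"array","items":{"type":"array","items":{"type":"number"}}}}},"required":["steps"]}

```bash
mkdir -p pics
python3 - <<'E'
from rig import bot
import cv2
for n in("top","side"):
    cv2.imwrite(f"pics/{n}0.png",bot.capture(n)); m=bot.camera_model(n); print(n,m)
s=bot.read_state();print(s['time_s'],s['position'],s['tcp_rot'],s['opening'])
E
```

```text
top {'intrinsics': array([[494.32580362,   0.        , 319.26072327],
       [  0.        , 494.32580362, 239.94148882],
       [  0.        ,   0.        ,   1.        ]]), 'R': array([[ 0.02208813, -0.99958279,  0.01861076],
       [-0.98112383, -0.02524988, -0.19172499],
       [ 0.19211492, -0.01402461, -0.98127222]]), 't': array([-0.0344779 ,  0.545348  ,  0.73573932])}
side {'intrinsics': array([[472.83925404,   0.        , 325.19105166],
       [  0.        , 472.83925404, 239.83395173],
       [  0.        ,   0.        ,   1.        ]]), 'R': array([[-0.91107771, -0.41222047,  0.00342038],
       [-0.21856122,  0.47598939, -0.85185978],
       [ 0.34952597, -0.77685802, -0.52375873]]), 't': array([0.4976196 , 0.19716241, 0.66701209])}
0.1 [0.17703768 0.59866559 0.19535783] [[-9.58875721e-01  2.83824930e-01 -8.72057420e-04]
 [ 2.83826067e-01  9.58874184e-01 -1.75007833e-03]
 [ 3.39477487e-04 -1.92562025e-03 -9.99998088e-01]] 0.9955983435291862
```

View pics/top0.png

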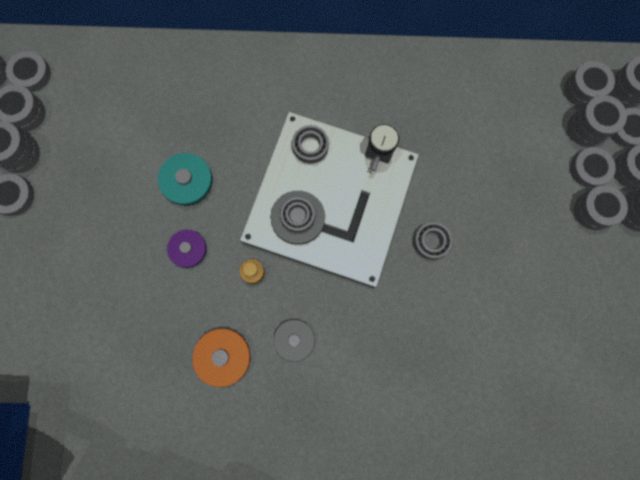

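View pics/side0.png

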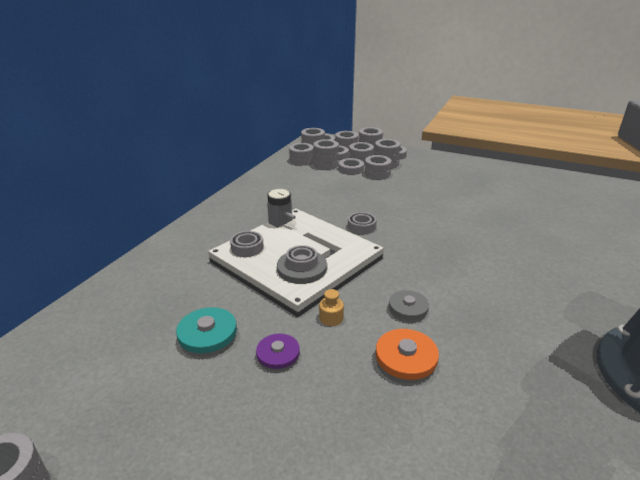

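Top view: candidates are turquoise (185,178), purple (187,248), orange (221,357), small grey (294,340), and the large grey disc with bearing on the plate (298,217). I choose the last. Plate corners are at about (290,113), (418,155), (376,286) and (242,241). The slot corner is at (350,236), with the short leg running up to the gauge at (383,140).

Run:
```python
import cv2
i=cv2.imread("pics/top0.png")[100:300,225:465]
cv2.imwrite("pics/crop0.png",cv2.resize(i,(720,600),interpolation=cv2.INTER_CUBIC))
```

```text
(no output)
```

View pics/crop0.png

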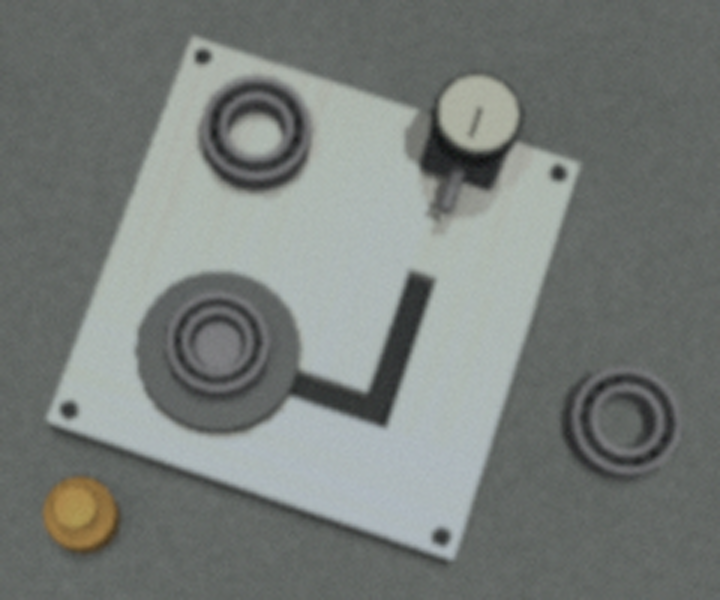

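The crop confirms the choice: the grey carrier's rim centre is at crop (219,352), about 164 px across. Plate corners are at (193,37), (581,162), (453,560) and (48,422).

```bash
cat > h.py <<'E'
import numpy as np
from rig import bot
from scipy.optimize import least_squares
def ray(n,u,v,z):
    m=bot.camera_model(n);d=m['R'].T@np.linalg.solve(m['intrinsics'],[u,v,1]);c=-m['R'].T@m['t']
    return (c+d*(z-c[2])/d[2])[:2]
E
python3 - <<'E'
from h import *
P=lambda x,y,z:ray("top",225+(x+.5)/3-.5,100+(y+.5)/3-.5,z)
T=np.array([[175,170],[175,-65],[-65,-65],[-65,170],[0,0],[85,0]])/1e3
W=np.array([P(*p,.026) for p in[(193,37),(581,162),(453,560),(48,422),(377,412),(423,275)]])
R=lambda a:np.array([[np.cos(a),-np.sin(a)],[np.sin(a),np.cos(a)]])
f=lambda q:((T[:4]@R(q[2]).T+q[:2]-W[:4])).ravel()
q=least_squares(f,[.5,0,0]).x;o=q[:2];A=R(q[2]);print("track",o,np.degrees(q[2]))
print(np.round((W-o)@A*1e3,1))
for nm,p in dict(car=(219,352,.040),left=(137,352,.04),right=(301,352,.04),brg=(218,341,.06),spare=(256,131,.048),tb=(624,419,.022)).items(): print(nm,P(*p),np.round((P(*p)-o)@A*1e3,1))
s=bot.read_state();print(s['joint_positions'])
np.savez('track.npz',o=o,a=q[2])
E
```

```text
track [ 0.55855969 -0.07365172] -17.4924795147174
[[ 1.749e+02  1.698e+02]
 [ 1.757e+02 -6.510e+01]
 [-6.540e+01 -6.420e+01]
 [-6.520e+01  1.694e+02]
 [-1.100e+00  2.000e-01]
 [ 8.210e+01  1.000e-01]]
car [0.58590968 0.01454778] [-0.4 92.3]
left [0.58472063 0.05918006] [-15.  134.6]
right [ 0.58710126 -0.03017899] [14.2 50. ]
brg [0.5870496  0.01462974] [ 0.6 92.8]
spare [ 0.71090727 -0.00242274] [123.9 113.7]
tb [ 0.55800337 -0.21094072] [  40.7 -131.1]
[ 6.32845204e+01  3.02746310e+01  8.21492362e+01 -4.83108847e-04
  6.76881633e+01 -1.02266238e+01]
```

```bash
cat >> h.py <<'E'
d=np.load('track.npz') if __import__('os').path.exists('track.npz') else None
def where(tx,ty,z):  # tool shift in cm to reach track (mm) at height z, and TCP now in track mm
    s=bot.read_state();a=float(d['a']);A=np.array([[np.cos(a),-np.sin(a)],[np.sin(a),np.cos(a)]])
    w=np.r_[d['o']+A@np.array([tx,ty])/1e3,z];r=np.array(s['tcp_rot']);p=np.array(s['position'])
    print('t',s['time_s'],'tcp track',np.round((p[:2]-d['o'])@A*1e3,1),'z',p[2].round(4),'F',np.round(s['force'],1),'open',s['opening'])
    print('shift cm',np.round(r.T@(w-p)*100,2),'world target',w,'yaw err',np.degrees(np.arctan2(r[1,1],r[0,1])-a)-90)
E
python3 -c "
from h import *
where(0,168,.15)"
```

```text
t 0.1 tcp track [-566.   526.5] z 0.1954 F [ 0.4 -0.3 -0.2] open 0.9955983435291862
shift cm [-55.96 -36.83   4.59] world target [0.60905723 0.08657936 0.15      ] yaw err 1.0038262611717812
```

Call:
apply_moves:
  steps:
    - [[-4,-2.6,0,0,0,0,-1],[-8,-5.2,0,0,0,0,-1],[-12,-7.9,0,0,0,0,-1],[-16,-10.5,0,0,0,0,-1],[-20,-13.2,0,0,0,0,-1],[-24,-15.8,0,0,0,0.5,-1],[-28,-18.4,0,0,0,1,-1],[-32,-21,0,0,0,1,-1],[-36,-23.7,0,0,0,1,-1],[-40,-26.3,0,0,0,1,-1],[-44,-29,0,0,0,1,-1],[-48,-31.6,1,0,0,1,-1],[-51,-33.6,2,0,0,1,-1],[-54,-35.5,3,0,0,1,-1],[-55.5,-36.5,4,0,0,1,-1],[-56,-36.8,4.6,0,0,1,-1],[-56,-36.8,4.6,0,0,1,-1],[-56,-36.8,4.6,0,0,1,-1]]

```text
time_s: 2.35
position: [0.6092, 0.0886, 0.1505]
tcp_rot: [[-0.954, 0.299, -0.0], [0.299, 0.954, 0.0], [0.0, 0.0, -1.0]]
force: [0.7, -0.3, 0.8]
opening: 0.004
grasp_force: 0.0
```

Run:
```python
from h import *
import cv2
where(0,168,.043)
i=bot.capture("top")[80:300,205:445]
cv2.imwrite("pics/crop1.png",cv2.resize(i,(640,587),interpolation=cv2.INTER_CUBIC))
```

```text
t 2.35 tcp track [ -0.5 169.9] z 0.1505 F [ 0.7 -0.3  0.8] open 0.0038896297341597837
shift cm [-0.05 -0.2  10.75] world target [0.60905723 0.08657936 0.043     ] yaw err 0.07508032160748712
```

View pics/crop1.png

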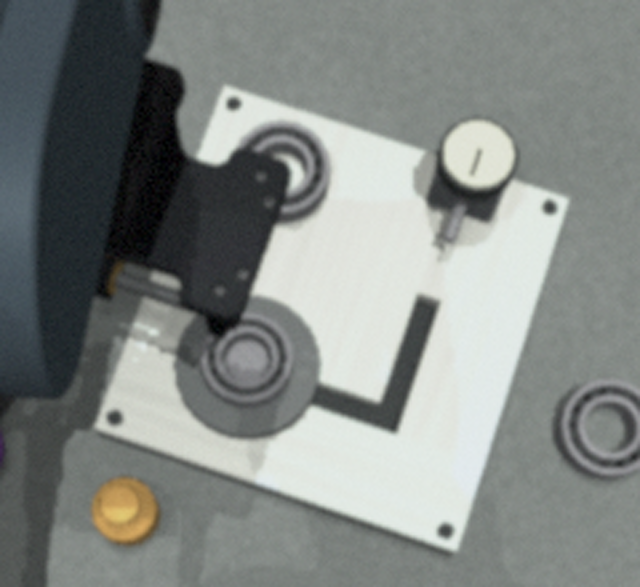

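The crop shows the closed hand beyond the carrier on the long-leg side. The carrier is undisturbed at crop (247,370), and measured TCP y of 170 leaves about 18 mm to the rim. Descending.

Call:
apply_moves:
  steps:
    - [[0,0,2.5,0,0,0,-1],[0,0,5,0,0,0,-1],[0,0,7.5,0,0,0,-1],[0,0,9.3,0,0,0,-1],[0,0,10.3,0,0,0,-1],[0,0,10.7,0,0,0,-1],[0,0,10.7,0,0,0,-1],[0,-0.5,10.7,0,0,0,-1],[0,-1,10.7,0,0,0,-1],[0,-1.4,10.7,0,0,0,-1],[0,-1.7,10.7,0,0,0,-1],[0,-2,10.7,0,0,0,-1],[0,-2.3,10.7,0,0,0,-1],[0,-2.6,10.7,0,0,0,-1],[0,-2.9,10.7,0,0,0,-1],[0,-3.2,10.7,0,0,0,-1],[0,-3.2,10.7,0,0,0,-1]]

```text
time_s: 4.53
position: [0.6002, 0.0567, 0.0432]
tcp_rot: [[-0.954, 0.301, -0.0], [0.301, 0.954, -0.0], [0.0, -0.0, -1.0]]
force: [0.7, 0.6, 0.9]
opening: 0.001
grasp_force: 0.0
```

Run:
```python
from h import *
import cv2
where(0,60,.043)
i=bot.capture("side")[170:330,200:400]
cv2.imwrite("pics/side1.png",cv2.resize(i,(700,560),interpolation=cv2.INTER_CUBIC))
```

```text
t 4.525 tcp track [  0.5 136.9] z 0.0432 F [0.7 0.6 0.9] open 0.0014280238718748248
shift cm [ 0.05 -7.69  0.02] world target [ 0.57659452 -0.01642633  0.043     ] yaw err -0.013915675695045593
```

View pics/side1.png

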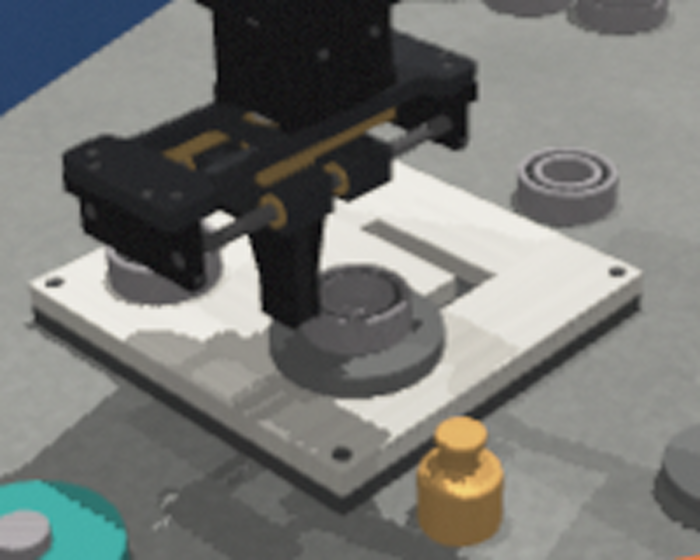

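Side view: the finger stands at the rim's far side with the bearing upright. I'll check numerically whether there is contact and whether the carrier moved.

Run:
```python
from h import *
import cv2
a=float(d['a']);A=np.array([[np.cos(a),-np.sin(a)],[np.sin(a),np.cos(a)]])
def pr(x,y,z):
    m=bot.camera_model("side");c=m['R']@np.r_[d['o']+A@np.array([x,y])/1e3,z/1e3]+m['t'];p=m['intrinsics']@c/c[2]
    return ((p[:2]+.5-[200,170])*3.5-.5).round()
print('tip corners',[pr(.5+sx*9.5,137+sy*15,32) for sx in(-1,1) for sy in(-1,1)])
for y in(92,86,80,76): 
    e=np.array([pr(45*np.cos(t),y+45*np.sin(t),40) for t in np.linspace(0,6.28,60)]);print(y,'rim top box',e.min(0),e.max(0), 'bearing top c',pr(0,y,60))
```

```text
tip corners [array([327., 373.]), array([283., 401.]), array([301., 358.]), array([257., 385.])]
92 rim top box [267. 280.] [445. 380.] bearing top c [355. 295.]
86 rim top box [276. 275.] [453. 375.] bearing top c [364. 290.]
80 rim top box [285. 271.] [461. 370.] bearing top c [372. 285.]
76 rim top box [290. 268.] [466. 366.] bearing top c [378. 282.]
```

The rim matches y≈90, so the carrier has not moved. But the fingertip appears about 70 crop px above its predicted place. I need to resolve that before pushing.

Run:
```python
from h import *
import cv2
i=bot.capture("top")
cv2.imwrite("pics/top2.png",cv2.resize(i[60:300,190:450],(780,720)[:2],interpolation=cv2.INTER_CUBIC)[:600])
a=float(d['a']);A=np.array([[np.cos(a),-np.sin(a)],[np.sin(a),np.cos(a)]])
def pr(n,x,y,z):
    m=bot.camera_model(n);c=m['R']@np.r_[d['o']+A@np.array([x,y])/1e3,z/1e3]+m['t'];p=m['intrinsics']@c/c[2]
    return p[:2]
for z in(32,75,102): print(z,[((pr("top",x,y,z)-[190,60])*3).round() for x in(-9,10) for y in(122,152)])
print('body side',[((pr("side",.5+x,137+y,102)-[200,170])*3.5).round() for x in(-37,37) for y in(-95,95)])
print('body75',[((pr("side",.5+x,137+y,102)-[200,170])*3.5).round() for x in(-95,95) for y in(-37,37)])
s=bot.read_state();print(s['joint_positions'],s['position'])
```

```text
32 [array([267., 472.]), array([216., 454.]), array([279., 440.]), array([228., 423.])]
75 [array([262., 452.]), array([208., 434.]), array([275., 419.]), array([221., 401.])]
102 [array([259., 439.]), array([203., 420.]), array([272., 404.]), array([216., 386.])]
body side [array([476., 209.]), array([182., 377.]), array([368., 160.]), array([ 73., 312.])]
body75 [array([489., 300.]), array([376., 372.]), array([209., 164.]), array([ 95., 218.])]
[-5.19092316e+00  4.02350180e+01  9.20766419e+01  2.54891043e-03
  4.76840033e+01 -7.76986299e+01] [0.60029355 0.05693296 0.04326379]
```

View pics/top2.png

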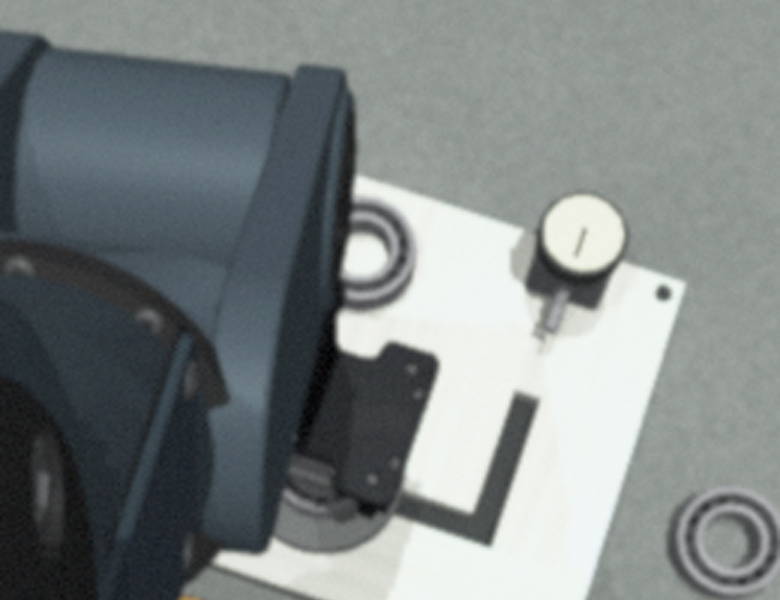

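Run:
```python
from h import *
import cv2
a=float(d['a']);A=np.array([[np.cos(a),-np.sin(a)],[np.sin(a),np.cos(a)]])
M={n:bot.camera_model(n) for n in("top","side")}
P={n:m['intrinsics']@np.c_[m['R'],m['t']] for n,m in M.items()}
def tri(t,s):
    t=np.array(t)/3+[190,60]; s=np.array(s)/3.5+[200,170]
    X=cv2.triangulatePoints(P['top'],P['side'],t.reshape(2,1),s.reshape(2,1)).ravel();X=X[:3]/X[3]
    r=np.array([np.r_[X,1]@P[n].T for n in P]);r=r[:,:2]/r[:,2:]
    return np.r_[(X[:2]-d['o'])@A,X[2]].round(4)*1e3,(r-[t,s]).round(1)
print('plate end -x',tri((385,503),(472,68)))
print('plate end +x',tri((437,353),(385,32)))
print('car brg? gauge top',ray("top",190+582/3,60+233/3,.092))
```

```text
plate end -x (array([-36.6,  46.8, 180.4]), array([[ 0. ,  0.1],
       [-0.1, -0. ]]))
plate end +x (array([ 32.3,  43.2, 178.9]), array([[ 1.4,  4.6],
       [-4. , -1.3]]))
car brg? gauge top [ 0.70601427 -0.11973741]
```

Triangulation puts the gripper horizontally where the state says, but about 43 mm higher than reported: the tip is near z 75 mm, not 32. That also explains the lack of contact. I'll back off, go down 30 mm further and measure again.

Call:
apply_moves:
  steps:
    - [[0,1,0,0,0,0,-1],[0,2,0,0,0,0,-1],[0,2.8,0,0,0,0,-1],[0,3.2,0,0,0,0,-1],[0,3.2,0.5,0,0,0,-1],[0,3.2,1,0,0,0,-1],[0,3.2,1,0,0,0,-1]]

```text
time_s: 5.5
position: [0.6092, 0.0872, 0.0325]
tcp_rot: [[-0.954, 0.301, -0.002], [0.301, 0.954, -0.0], [0.002, -0.001, -1.0]]
force: [0.3, 0.1, -0.7]
opening: 0.005
grasp_force: 0.0
```

Run:
```python
from h import *
import cv2
where(0,168,.033)
i=bot.capture("side")[170:330,170:370]
cv2.imwrite("pics/side2.png",cv2.resize(i,(700,560),interpolation=cv2.INTER_CUBIC))
a=float(d['a']);A=np.array([[np.cos(a),-np.sin(a)],[np.sin(a),np.cos(a)]])
def pr(n,x,y,z):
    m=bot.camera_model(n);c=m['R']@np.r_[d['o']+A@np.array([x,y])/1e3,z/1e3]+m['t'];p=m['intrinsics']@c/c[2]
    return p[:2]
for z in(26,40,50,60,70): print(z,[((pr("side",x,169+y,z)-[170,170])*3.5).round() for x,y in((-9,-15),(-9,15),(10,15))])
```

```text
t 5.5 tcp track [ -0.  168.6] z 0.0325 F [ 0.3  0.1 -0.7] open 0.005122574504049387
shift cm [-0.   -0.06 -0.05] world target [0.60905723 0.08657936 0.033     ] yaw err -0.020393964176676604
26 [array([385., 411.]), array([339., 440.]), array([312., 423.])]
40 [array([383., 388.]), array([337., 416.]), array([310., 400.])]
50 [array([382., 371.]), array([336., 399.]), array([308., 383.])]
60 [array([381., 354.]), array([334., 382.]), array([307., 366.])]
70 [array([380., 336.]), array([333., 364.]), array([305., 348.])]
```

View pics/side2.png

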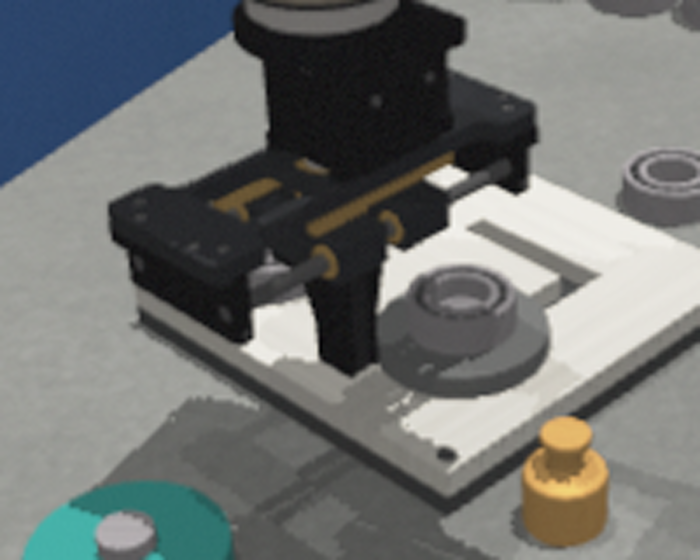

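Tip corner is at crop (352,376), which fits a tip height of about 60 mm, so the offset is consistent (state reads about 38 mm low). It is beside the rim with a free descent. Going down another 24 mm, slowly.

Call:
apply_moves:
  steps:
    - [[0,0,0.5,0,0,0,-1],[0,0,1,0,0,0,-1],[0,0,1.4,0,0,0,-1],[0,0,1.7,0,0,0,-1],[0,0,2,0,0,0,-1],[0,0,2.2,0,0,0,-1],[0,0,2.4,0,0,0,-1],[0,0,2.4,0,0,0,-1]]

```text
time_s: 6.55
position: [0.6098, 0.0875, 0.0091]
tcp_rot: [[-0.954, 0.301, -0.0], [0.301, 0.954, 0.0], [0.0, -0.0, -1.0]]
force: [-0.6, -0.0, -0.1]
opening: 0.007
grasp_force: 0.0
```

Run:
```python
from h import *
import cv2
where(0,168,.008)
i=bot.capture("side")[210:330,210:360]
cv2.imwrite("pics/side3.png",cv2.resize(i,(750,600),interpolation=cv2.INTER_CUBIC))
a=float(d['a']);A=np.array([[np.cos(a),-np.sin(a)],[np.sin(a),np.cos(a)]])
def pr(n,x,y,z):
    m=bot.camera_model(n);c=m['R']@np.r_[d['o']+A@np.array([x,y])/1e3,z/1e3]+m['t'];p=m['intrinsics']@c/c[2]
    return p[:2]
for z in(26,32,38,44,50): print(z,[((pr("side",x,169+y,z)-[210,210])*5).round() for x,y in((-10,-8),(-10,8),(10,8))])
```

```text
t 6.55 tcp track [  0.4 169.1] z 0.0091 F [-0.6 -0.  -0.1] open 0.006518750981180955
shift cm [ 0.04 -0.11  0.11] world target [0.60905723 0.08657936 0.008     ] yaw err 0.003562570919910968
26 [array([337., 398.]), array([302., 420.]), array([261., 395.])]
32 [array([336., 384.]), array([300., 405.]), array([260., 381.])]
38 [array([335., 369.]), array([299., 391.]), array([259., 366.])]
44 [array([334., 355.]), array([298., 376.]), array([258., 352.])]
50 [array([333., 340.]), array([297., 362.]), array([257., 337.])]
```

View pics/side3.png

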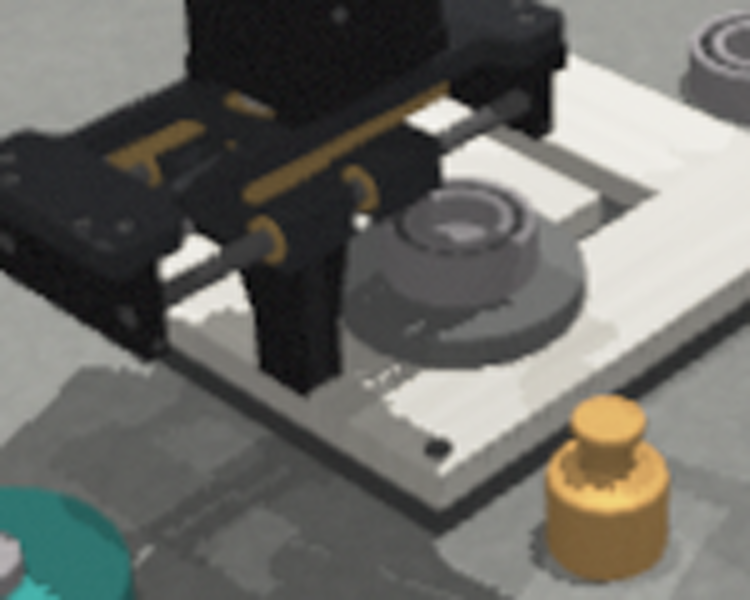

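Tip corners are at (305,395), (262,372) and (340,375), so the tip is at about 36 mm, in front of the rim. Lowering 4 mm, then pushing along −y.

Call:
apply_moves:
  steps:
    - [[0,0,0.2,0,0,0,-1],[0,0,0.4,0,0,0,-1],[0,-0.6,0.4,0,0,0,-1],[0,-1.2,0.4,0,0,0,-1],[0,-1.6,0.4,0,0,0,-1],[0,-1.9,0.4,0,0,0,-1],[0,-2.2,0.4,0,0,0,-1],[0,-2.5,0.4,0,0,0,-1],[0,-2.8,0.4,0,0,0,-1],[0,-3.1,0.4,0,0,0,-1],[0,-3.4,0.4,0,0,0,-1],[0,-3.7,0.4,0,0,0,-1],[0,-4,0.4,0,0,0,-1],[0,-4.3,0.4,0,0,0,-1]]

```text
time_s: 8.35
position: [0.5969, 0.0463, 0.0053]
tcp_rot: [[-0.954, 0.301, 0.0], [0.301, 0.954, 0.0], [-0.0, 0.0, -1.0]]
force: [-0.1, 2.2, 0.0]
opening: 0.003
grasp_force: 1.4
```

Run:
```python
from h import *
where(0,55,.005)
```

```text
t 8.35 tcp track [  0.5 125.9] z 0.0053 F [-0.1  2.2  0. ] open 0.003318186154671654
shift cm [ 0.05 -7.09  0.03] world target [ 0.57509162 -0.02119512  0.005     ] yaw err 0.0005299513032639425
```

Contact force is about 2 N, so the carrier is sliding. Continuing.

Call:
apply_moves:
  steps:
    - [[0,-0.3,0,0,0,0,-1],[0,-0.6,0,0,0,0,-1],[0,-1,0,0,0,0,-1],[0,-1.4,0,0,0,0,-1],[0,-1.8,0,0,0,0,-1],[0,-2.2,0,0,0,0,-1],[0,-2.6,0,0,0,0,-1],[0,-3,0,0,0,0,-1],[0,-3.4,0,0,0,0,-1],[0,-3.8,0,0,0,0,-1],[0,-4.2,0,0,0,0,-1],[0,-4.6,0,0,0,0,-1],[0,-5,0,0,0,0,-1],[0,-5.4,0,0,0,0,-1],[0,-5.8,0,0,0,0,-1],[0,-6.1,0,0,0,0,-1],[0,-6.4,0,0,0,0,-1],[0,-6.6,0,0,0,0,-1]]

```text
time_s: 10.6
position: [0.5771, -0.0167, 0.0053]
tcp_rot: [[-0.954, 0.301, -0.0], [0.301, 0.954, 0.0], [0.0, -0.0, -1.0]]
force: [0.8, 3.6, 1.0]
opening: 0.007
grasp_force: 1.5
```

Run:
```python
from h import *
import cv2
where(0,51,.005)
i=bot.capture("top")
c=cv2.resize(i[100:300,225:465],(720,600),interpolation=cv2.INTER_CUBIC)
cv2.imwrite("pics/top3.png",c)
```

```text
t 10.6 tcp track [ 0.5 59.9] z 0.0053 F [0.8 3.6 1. ] open 0.007147939835720549
shift cm [ 0.05 -0.89  0.03] world target [ 0.5738893  -0.02501014  0.005     ] yaw err -0.003869087383307601
```

View pics/top3.png

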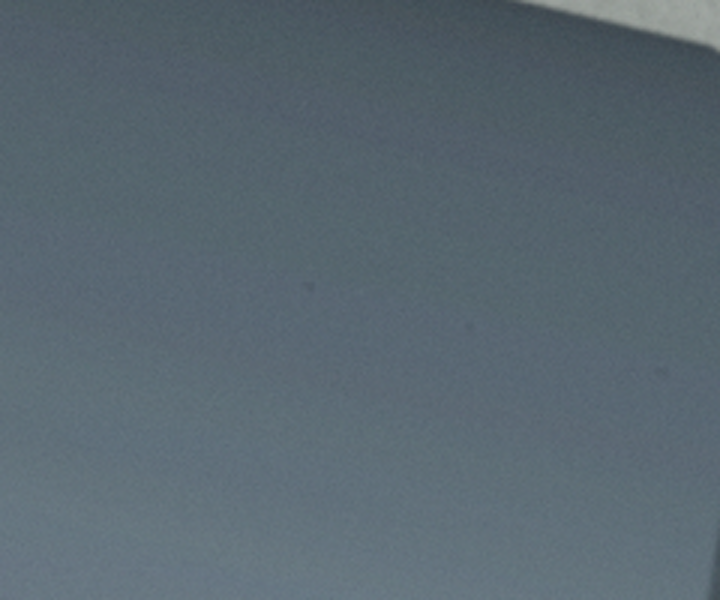

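The arm covers the whole top view. I'll creep to the stop by force instead.

Call:
apply_moves:
  steps:
    - [[0,-0.15,0,0,0,0,-1],[0,-0.3,0,0,0,0,-1],[0,-0.45,0,0,0,0,-1],[0,-0.55,0,0,0,0,-1],[0,-0.65,0,0,0,0,-1],[0,-0.7,0,0,0,0,-1],[0,-0.7,0,0,0,0,-1]]

```text
time_s: 11.52
position: [0.575, -0.0233, 0.0053]
tcp_rot: [[-0.954, 0.301, -0.0], [0.301, 0.954, -0.0], [0.0, -0.0, -1.0]]
force: [0.6, 2.9, 1.2]
opening: 0.005
grasp_force: 1.3
```

Call:
apply_moves:
  steps:
    - [[0,-0.1,0,0,0,0,-1],[0,-0.2,0,0,0,0,-1],[0,-0.3,0,0,0,0,-1],[0,-0.4,0,0,0,0,-1],[0,-0.4,0,0,0,0,-1]]

```text
time_s: 12.15
position: [0.5742, -0.0259, 0.0053]
tcp_rot: [[-0.953, 0.302, 0.001], [0.302, 0.953, 0.002], [-0.0, 0.002, -1.0]]
force: [2.3, 6.8, -0.2]
opening: 0.004
grasp_force: 3.6
```

```bash
python3 -c "
from h import *
where(0,51,.005)"
```

```text
t 12.15 tcp track [ 0.5 50.2] z 0.0053 F [ 2.3  6.8 -0.2] open 0.004417969305717117
shift cm [0.05 0.08 0.03] world target [ 0.5738893  -0.02501014  0.005     ] yaw err -0.05539795401024605
```

Call:
apply_moves:
  steps:
    - [[0,-0.1,0,0,0,0,-1],[0,-0.2,0,0,0,0,-1],[0,-0.2,0,0,0,0,-1]]

```text
time_s: 12.52
position: [0.5741, -0.0261, 0.0053]
tcp_rot: [[-0.953, 0.303, 0.002], [0.303, 0.953, 0.004], [-0.001, 0.004, -1.0]]
force: [4.6, 12.2, 0.8]
opening: 0.008
grasp_force: 6.6
```

The force climbs while the TCP stays put at y≈50, so the pin is on the corner wall. Backing off and going round to the −x side.

Call:
apply_moves:
  steps:
    - [[0,0.4,0,0,0,0,-1],[0,1.2,0,0,0,0,-1],[0,2,0,0,0,0,-1],[0,3,0,0,0,0,-1],[1.5,3,0,0,0,0,-1],[3,3,0,0,0,0,-1],[4.5,3,0,0,0,0,-1],[6,3,0,0,0,0,-1],[7.5,3,0,0,0,0,-1],[7.5,1.5,0,0,0,0,-1],[7.5,0,0,0,0,0,-1],[7.5,-1.5,0,0,0,0,-1],[7.5,-3,0,0,0,0,-1],[7.5,-4,0,0,0,0,-1],[7.5,-4.8,0,0,0,0,-1],[7.5,-4.8,0,0,0,0,-1]]

```text
time_s: 14.52
position: [0.4872, -0.0527, 0.0053]
tcp_rot: [[-0.953, 0.302, 0.0], [0.302, 0.953, 0.0], [-0.0, 0.0, -1.0]]
force: [-0.1, 0.6, -0.8]
opening: 0.008
grasp_force: 0.0
```

```bash
python3 -c "
from h import *
where(22,-1,.005)"
```

```text
t 14.525 tcp track [-74.4  -1.4] z 0.0053 F [-0.1  0.6 -0.8] open 0.008210055807594624
shift cm [-9.64  0.05  0.03] world target [ 0.57924175 -0.08121825  0.005     ] yaw err -0.05579435008370126
```

Call:
apply_moves:
  steps:
    - [[-0.5,0,0,0,0,0,-1],[-1,0,0,0,0,0,-1],[-1.3,0,0,0,0,0,-1],[-1.6,0,0,0,0,0,-1],[-1.9,0,0,0,0,0,-1],[-2.2,0,0,0,0,0,-1],[-2.5,0,0,0,0,0,-1],[-2.8,0,0,0,0,0,-1],[-3.1,0,0,0,0,0,-1],[-3.4,0,0,0,0,0,-1],[-3.7,0,0,0,0,0,-1],[-4,0,0,0,0,0,-1],[-4.3,0,0,0,0,0,-1],[-4.6,0,0,0,0,0,-1]]

```text
time_s: 16.27
position: [0.5313, -0.066, 0.0052]
tcp_rot: [[-0.954, 0.301, 0.0], [0.301, 0.954, -0.0], [-0.0, -0.0, -1.0]]
force: [-1.5, 0.5, -0.6]
opening: 0.005
grasp_force: 0.9
```

Sliding at about 1.6 N. Continuing.

Call:
apply_moves:
  steps:
    - [[-0.4,0,0,0,0,0,-1],[-0.8,0,0,0,0,0,-1],[-1.2,0,0,0,0,0,-1],[-1.6,0,0,0,0,0,-1],[-2,0,0,0,0,0,-1],[-2.4,0,0,0,0,0,-1],[-2.8,0,0,0,0,0,-1],[-3.1,0,0,0,0,0,-1],[-3.4,0,0,0,0,0,-1],[-3.7,0,0,0,0,0,-1],[-4,0,0,0,0,0,-1],[-4.2,0,0,0,0,0,-1],[-4.4,0,0,0,0,0,-1],[-4.4,0,0,0,0,0,-1]]

```text
time_s: 18.02
position: [0.5735, -0.0794, 0.0053]
tcp_rot: [[-0.954, 0.301, 0.001], [0.301, 0.954, -0.0], [-0.001, -0.0, -1.0]]
force: [-1.4, 0.3, -1.2]
opening: 0.005
grasp_force: 0.7
```

```bash
python3 -c "
from h import *
where(22,-1,.005)"
```

```text
t 18.025 tcp track [16.  -0.9] z 0.0053 F [-1.4  0.3 -1.2] open 0.005034966829213711
shift cm [-0.6  -0.01  0.03] world target [ 0.57924175 -0.08121825  0.005     ] yaw err 0.0010318395725334994
```

Call:
apply_moves:
  steps:
    - [[-0.2,0,0,0,0,0,-1],[-0.35,0,0,0,0,0,-1],[-0.5,0,0,0,0,0,-1],[-0.6,0,0,0,0,0,-1],[-0.7,0,0,0,0,0,-1],[-0.8,0,0,0,0,0,-1],[-0.8,0,0,0,0,0,-1]]

```text
time_s: 18.9
position: [0.5795, -0.0812, 0.0052]
tcp_rot: [[-0.954, 0.3, -0.003], [0.3, 0.954, 0.001], [0.003, -0.0, -1.0]]
force: [-5.3, 1.5, 1.8]
opening: 0.003
grasp_force: 2.5
```

Call:
apply_moves:
  steps:
    - [[-0.1,0,0,0,0,0,-1],[-0.25,0,0,0,0,0,-1],[-0.25,0,0,0,0,0,-1]]

```text
time_s: 19.27
position: [0.5795, -0.0811, 0.0051]
tcp_rot: [[-0.954, 0.3, -0.007], [0.3, 0.954, 0.002], [0.008, -0.0, -1.0]]
force: [-7.9, 1.5, 5.9]
opening: 0.002
grasp_force: 4.3
```

The tool is stalled at x≈22 with the force climbing, so the pin is at the end wall. Backing off in −x, then lifting clear and moving aside.

Call:
apply_moves:
  steps:
    - [[0.2,0,0,0,0,0,-1],[0.6,0,0,0,0,0,-1],[1.5,0,0,0,0,0,-1],[3,0,0,0,0,0,-1],[4.5,0,0,0,0,0,-1],[5,0,-2,0,0,0,-1],[5,0,-5,0,0,0,-1],[5,0,-9,0,0,0,-1],[5,0,-13,0,0,0,-1],[6,4,-15,0,0,0,-1],[7,9,-15,0,0,0,-1],[8,14,-15,0,0,0,-1],[9,19,-15,0,0,0,-1],[10,24,-15,0,0,0,-1],[12,28,-15,0,0,0,-1],[12,32,-15,0,0,0,-1],[12,36,-15,0,0,0,-1],[12,36,-15,0,0,0,-1]]

```text
time_s: 21.52
position: [0.5781, 0.3, 0.1555]
tcp_rot: [[-0.955, 0.297, 0.004], [0.297, 0.955, 0.002], [-0.003, 0.003, -1.0]]
force: [-0.1, 0.4, -0.5]
opening: 0.001
grasp_force: 0.0
```

Run:
```python
from h import *
import cv2
where(0,0,.1)
i=bot.capture("top")
cv2.imwrite("pics/top4.png",cv2.resize(i[100:300,225:465],(720,600),interpolation=cv2.INTER_CUBIC))
```

```text
t 21.525 tcp track [-93.7 362.2] z 0.1555 F [-0.1  0.4 -0.5] open 0.000865347926545302
shift cm [ -9.23 -36.27   5.48] world target [ 0.55855969 -0.07365172  0.1       ] yaw err 0.19481803010158671
```

View pics/top4.png

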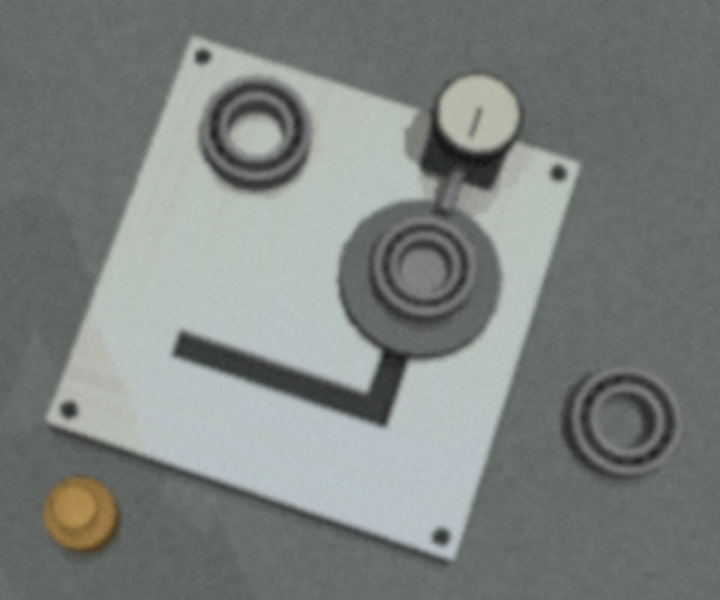

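The carrier's rim centre is now at crop (420,277), just short of the gauge probe, with the bearing seated at (424,266). The bystanders haven't moved. Checking the number, then handing in if it is within tolerance.

Run:
```python
from h import *
a=float(d['a']);A=np.array([[np.cos(a),-np.sin(a)],[np.sin(a),np.cos(a)]])
P=lambda x,y,z:(ray("top",225+(x+.5)/3-.5,100+(y+.5)/3-.5,z)-d['o'])@A*1e3
c=P(420,277,.04);print(c,P(424,266,.06))
if abs(c[0]-76)<4 and abs(c[1])<4: print(bot.hand_in())
```

```text
[75.94774251  1.48221419] [76.1324836   1.56059475]
the job is handed in; nothing more can be done
None
```

The carrier's pin is home at the end of the short leg (measured x ≈ 76 mm, y ≈ 1.5 mm in the track frame), the bearing is still seated, the bystanders are undisturbed and the hand is clear; the job was handed in at about 21.5 s and gave no verdict back.

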